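# Hang the side-heavy dosing cup in the notch of the rack's bar

## Robot

A 6-joint arm with a two-finger parallel gripper is mounted at the origin on a cart in front of the work surface, level with it; the furniture and walls round the work are solid. World frame = base frame: x ahead of the robot, y to its left, z up, the work surface at z = 0. Lengths are in m, angles in rad, forces in N, time in s.
With the tool pointing down it reaches from about 0.35 to 0.775 m from the base axis. Payload 5.5 kg.
Tool frame: the origin (TCP) lies between the finger pads, 19 mm behind the fingertips; this is the grasp point; z points along the fingers, y is the line along which they close (so a half turn about z gives the same grasp; the last joint's range is limited). The gripper opens to 85 mm and grips with 20 to 120 N. Pads are 22 mm wide; open, the fingers measure 114 mm over their backs; the gripper's body (76 mm by 85 mm) begins 54 mm behind the grasp point. The pads swing forward as they close: fully open they stand 13 mm farther back than shut.
Start: joints at [1.174, 0.313, 0.046, 1.304, 0, 1.431], TCP at [0.146, 0.556, 0.25] pointing down, gripper open.
Joint ranges: [-2.76, 2.76], [-0.86, 1.69], [-1.03, 1.26], [-2.2, 2.34], [-1.47, 1.5], [-3.14, 3.14]. Speed limits (rad/s): [2.57, 2.57, 3.14, 3.14, 3.14, 3.14].

## Interface

Orientations are given as a unit quaternion [w, x, y, z].
In Python, from workcell import status, optics, hand_in gives the robot as it stands.
- The arm moves only by the shell command python3 -m handwheel 'ROWS' [FORCE]. ROWS is a JSON object whose one key "deltas" holds a list of rows, each a list of 5 numbers: the opening, from -1 (shut) to 1 (fully open), then the shift along the tool's x, y, z in units of 40 mm (1.0 is 40 mm), then the turn about the tool's z in units of 10 degrees (1.0 is 10 degrees). In form: {"deltas": [[jaw, x, y, z, roll], ...]}. A call has 1 to 20 rows; each row shifts and turns the commanded pose from where the row before left it, along the tool's axes as they then stand; what a row does not reach is not made up. A row lasts 1/8 s, in which the tool goes at most 62.5 mm and 10.7 degrees, less where a joint would pass 70% of its speed; a pose out of reach is approached as far as the arm can. A call is refused whole if a number of a shift passes 1 or a number of a turn 1, either way. A call with a gripper value outside its range is refused whole. The fingers move at their own pace and stop on an object; FORCE is the grip in N (left out, the last holds). Time passes only in rows, so rows that do not move let the fingers close. It gives the time, the measured TCP pose, the force, the opening and the grip force at its end, in the units of the state.
- status.get_state(): the state, without advancing time (a new reading comes with each control period).
- optics.read_camera(name): name is "scene" or "side" or "wrist"; returns a dict with "frame" (384x512x3 uint8, red, green, blue), "depth" (384x512 float32, m along the optical axis (not along the pixel's ray), 0 where there is no reading), "vfov" (degrees; the focal length in pixels is half the picture's height over the tangent of half this angle, whatever the lens; pixels are square), "cx", "cy" (the principal point, pixels), "origin" and "attitude" of the camera in the world. Camera axes: x right, y down, z forward; pixel columns grow to the right and rows downward; lengths in m; the calibration is good to about 2 mm. The wrist camera is an equidistant fisheye: a pixel r from the principal point sees the ray r / f radians off the axis. A picture is of the moment at which its call begins.
- hand_in(): hands the job in; it is judged then, once.
The state is a dict: "clock": time; "joint_pos": joint angles; "qvel": joint speeds; "tau": joint torques, N m; "tcp_pos": TCP position; "orientation": TCP orientation; "wrist_force": force on the tool from outside, world axes, zero at the start; "ft_torque": the same for the moment, N m; "finger_gap": finger opening in m; "grip_force": force on a finger pad.
Only numpy, scipy, OpenCV 4.12 (cv2) and the standard library are available. Lean on these libraries where they do the work, as an engineer would, in place of code of your own. Each camera call takes 0.05 s, during which the arm holds its last target. There are 200 camera calls.

## Task

Take the hanging dosing cup by its wooden grip and hang it on the small rack: hook over the notched top bar, lip behind the bar, cup in front, the hook dropped fully into the bar's notch. Nobody knows exactly where along the bar the notch is, so feel for it with light pressure (never more than about 20 N on the rack). Then ease the side-heavy cup over until its plate leans on the lower rod and let go gently, so that it neither drops nor swings when you release it; leave the milk jug where it stands.

Things in the scene. Friction and masses are not known exactly. Their poses are not given: they have to be found in the camera images.
- hanging_cup: Steel dosing cup (54 mm wide, 69 tall) in a ring on a flat steel hook bracket, wooden grip on top; 0.2-0.4 kg, heavier on the cup's side. Starts upright on the stand. Origin: centre of the cup's underside; z up; +x from cup to bracket. Bracket is 24 mm wide (y -12 to 12). Upright plate: x 28 to 32, z 11 to 91 mm, its bottom end bent towards the cup (to z 3).
- grip (a point): Point in the wooden grip on the hanging cup's hook, at x 36.5, y 0, z 120 in the cup's frame; same axes. The grip is 12 mm thick along x, 24 wide along y, and spans z 91 to 132. Pinch it here (tool centre), from above, firmly (about 40 N) across its 12 mm; fingertips must stay above z 97 to clear the bar.
- hook (a point): Middle of the underside of the hook's bridge, at x 37, y 0, z 85 in the hanging cup's frame; same axes. The hook is an inverted U, open at both y ends: bridge 6 mm thick, inner gap 10 mm along x (5 each side of this point) between the plate (-x) and the lip (+x); the lip hangs 20 mm down, then flares outwards for 7 mm more.
- rack: Fixed rack: wooden board 110 x 230 x 14 mm with two dark posts at y = -85 and +85 mm, tops at z 145, which hold a flat notched steel bar; steel rod below. Origin: centre of the board's underside; z up, y along the bar, +x away from the front (the cup hangs on the -x side, its axes parallel to these but for its lean on the rod).
- bar_mid (a point): Middle of the bar's top edge between the posts (rack x 20, y 0, z 140); rack's axes. The bar is 5 mm thick along x, 24 tall, with one rectangular notch in its top edge, 28 mm long along y, 10 mm deep. The bar was clamped endways at random: the notch's centre lies anywhere from y -20 to +20 mm of this point and is not measured. Its rubber mounts give 1 mm per 6 N downwards.
- rod (a point): Front of the lower rod (10 mm thick, along y), rack x 22, y 0, z 67; rack's axes; its rubber ends give 1 mm per 4 N. With the hook seated in the notch, centred over the bar, and the cup upright, the plate is 7 mm short of it. Let go there quickly, it swings; first tilt it about the hook, bottom towards the rod (+x), by some 0.11 rad (0.07 to 0.16) until it touches.
- milk_jug: Small blue milk jug with handle, 67 x 103 x 85 mm, loose. Bystander. Origin: centre of underside.

How it is judged:
By the outcome, as a careful person would: the job done as asked, in the order asked, and still so for the second after the job is handed in, with the robot touching nothing.
It also fails if it takes over 61 s, if anything falls off the work surface, if the arm or the gripper's body presses on something with over 40 N, if the wrist force passes 120 N, or if a joint passes its speed limit or range.

## Working session

There is one attempt and no reset: what is moved stays moved. The work goes in short steps, Python scripts to look and compute and a shell command to move; the robot and the scene stay as the last step left them, time stands still between calls to the robot, and variables do not carry over. Pictures are saved under pics/ and viewed, at most 10 in all, crops included, and the job is handed in when it is done.

```bash
ls; mkdir -p pics; cat > h.py <<'E'
import numpy as np, cv2
from scipy.spatial.transform import Rotation as R
from workcell import status, optics
def quat(q): return R.from_quat([q[1],q[2],q[3],q[0]])
def shot(n):
    c=optics.read_camera(n); return c
def cloud(c):
    d=c['depth']; h,w=d.shape; f=h/2/np.tan(np.radians(c['vfov'])/2)
    v,u=np.mgrid[:h,:w]; P=np.stack([(u-c['cx'])/f*d,(v-c['cy'])/f*d,d],-1)
    A=np.array(c['attitude'],float); 
    M=A if A.shape==(3,3) else quat(A).as_matrix()
    return P@M.T+np.array(c['origin'])
E
python3 - <<'E'
from h import *
s=status.get_state(); print({k:np.round(v,3).tolist() for k,v in s.items()})
ims=[]
for n in ['scene','side']:
    c=shot(n); np.savez('pics/'+n+'0.npz',**c); ims.append(c['frame'])
    print(n,c['vfov'],c['cx'],c['cy'],c['origin'],c['attitude'])
for n,i in zip('ab',ims): cv2.imwrite(f'pics/{n}0.png',cv2.resize(i[:,:,::-1],(768,576)))
E
```

```text
pics
{'clock': 0.0, 'joint_pos': [1.174, 0.314, 0.045, 1.304, 0.0, 1.431], 'qvel': [-0.0, 0.001, 0.001, -0.002, -0.001, 0.0], 'tau': [-0.0, -48.063, 29.853, 0.02, -0.0, 0.0], 'tcp_pos': [0.146, 0.556, 0.249], 'orientation': [-0.0, 0.128, 0.992, -0.001], 'wrist_force': [-0.67, -0.229, 0.584], 'ft_torque': [0.018, 0.029, -0.037], 'grip_force': 0.0, 'finger_gap': 0.086}
scene 45.922376174236874 254.8000826773804 201.7303105406461 [0.62741147 0.47565748 0.82558587] [-0.03453168  0.15064225  0.95245695 -0.26256472]
side 43.74700830674524 255.53412411839813 193.68829148328157 [ 0.52019859 -0.62682645  0.60378495] [-0.46679171  0.88428385 -0.00784381 -0.00927587]
```

View pics/a0.png

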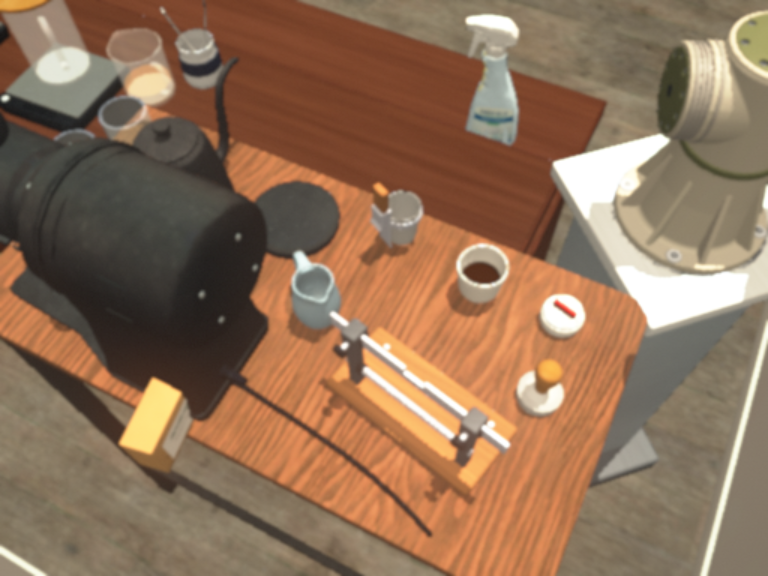

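View pics/b0.png

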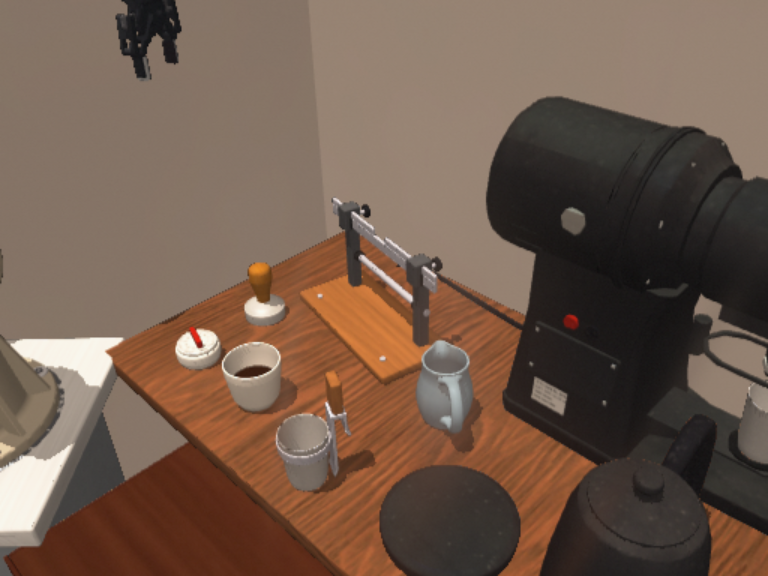

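The scene shot shows the cup at (400,215), its orange grip at (380,193), the jug at (315,295), and the rack bar from (335,320) to (505,445) with a possible notch near (415,380). The side view shows the same layout, with the notch near (395,245). Next I'll build a height map from the depth.

```bash
python3 - <<'E'
from h import *
ims=[]
for n in ['scene','side']:
    c=dict(np.load(f'pics/{n}0.npz')); P=cloud(c).reshape(-1,3); col=c['frame'].reshape(-1,3)
    ok=(c['depth'].ravel()>0)
    P=P[ok];col=col[ok].astype(int)
    t=(np.abs(P[:,2])<.02)&(P[:,0]>.3)&(P[:,0]<.8)&(abs(P[:,1])<.4); print(n,'table z',np.percentile(P[t,2],[10,50,90]))
    b=(P[:,2]>.128)&(P[:,2]<.155)&(P[:,0]>.3)&(P[:,0]<.9)
    print('high pts',b.sum(),P[b].min(0),P[b].max(0))
    og=(col[:,0]>150)&(col[:,2]<80)&(P[:,2]>.085)&(P[:,2]<.14)
    print('orange',og.sum(),P[og].mean(0) if og.any() else 0,P[og].min(0),P[og].max(0))
    im=np.zeros((500,600,3),np.uint8)
    m=(P[:,2]>-.01)&(P[:,2]<.2)
    o=np.argsort(P[m,2]); Q=P[m][o]; C=col[m][o]
    h=(255*np.clip(Q[:,2]/.15,0,1)).astype(np.uint8); cc=cv2.applyColorMap(h.reshape(-1,1),cv2.COLORMAP_JET)[:,0]
    u=((Q[:,1]+.3)/.0015).astype(int); v=((Q[:,0]-.2)/.0015).astype(int)
    k=(u>=1)&(u<399)&(v>=1)&(v<499)
    for du in (0,1):
        for dv in (0,1): im[v[k]+dv,u[k]+du]=cc[k]
    ims.append(im[:,:400])
cv2.imwrite('pics/map.png',np.hstack(ims))
E
```

```text
scene table z [-0.00181532  0.00031158  0.01312864]
high pts 3342 [ 0.43951433 -0.63352122  0.12800025] [0.89985234 0.29071605 0.1549511 ]
orange 37 [ 0.47619743 -0.03749206  0.1242845 ] [ 0.34176955 -0.099205    0.08546333] [0.58388486 0.2535004  0.13303322]
side table z [-0.00105296  0.00058483  0.01416921]
high pts 9284 [ 0.3000078  -0.30625241  0.12800011] [0.88544236 0.96207686 0.15499675]
orange 89 [ 0.44782824 -0.05519608  0.12659846] [ 0.33495577 -0.09847643  0.08503318] [0.4680876  0.20761674 0.13384106]
```

View pics/map.png

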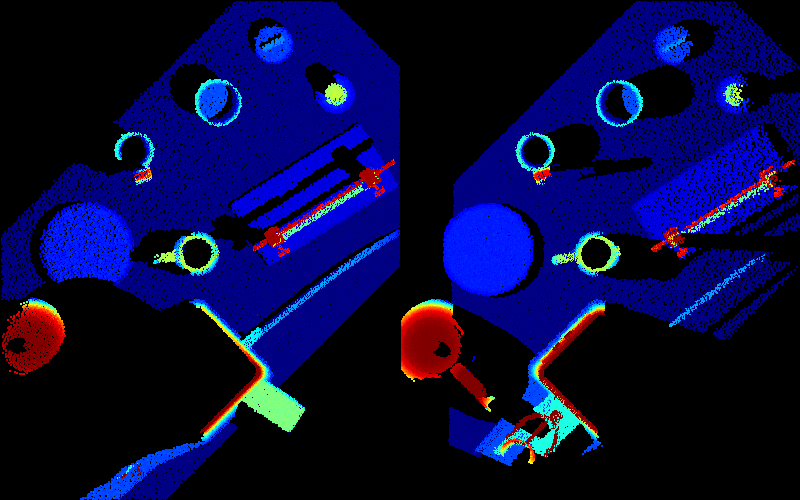

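The map (1.5 mm/px, both clouds agreeing) shows the cup ring at (135,150), its grip at (143,175), the jug at (197,252), and the posts at (277,236) and (370,178). The rack front faces the robot. Next, precise fits and a notch estimate.

```bash
cat > fit.py <<'E'
from h import *
from scipy.optimize import least_squares
def load(n,t='0'):
    c=dict(np.load(f'pics/{n}{t}.npz')); return cloud(c).reshape(-1,3),c
E
python3 - <<'E'
from fit import *
for n in ['scene','side']:
    P,c=load(n); x,y,z=P.T; col=c['frame'].reshape(-1,3).astype(int)
    # cup rim
    m=(z>.060)&(z<.078)&(np.hypot(x-.425,y+.0975)<.034)&~((x>.445))
    r=least_squares(lambda p:np.hypot(x[m]-p[0],y[m]-p[1])-p[2],[.425,-.0975,.027],loss='soft_l1',f_scale=.002).x
    g=(z>.125)&(z<.138)&(np.hypot(x-.462,y+.086)<.03)
    rect=cv2.minAreaRect((P[g][:,:2]*1000).astype(np.float32))
    print(n,'rim',r.round(4),'grip',g.sum(),np.median(z[g]).round(4),P[g].mean(0).round(4),rect)
    # bar
    a=np.array([.554,.1155]);b=np.array([.467,.255]);d=(b-a)/np.linalg.norm(b-a);nn=np.array([-d[1],d[0]])
    s=(P[:,:2]-(a+b)/2)@d; t=(P[:,:2]-(a+b)/2)@nn
    m=(z>.134)&(z<.146)&(abs(s)<.07)&(abs(t)<.012)
    k=np.polyfit(s[m],t[m],1); print('bar line',k,m.sum(),'yaw x axis deg',np.degrees(np.arctan2(d[1],d[0])+np.arctan(k[0]))-90, 'spread',np.std(t[m]-np.polyval(k,s[m])))
    # posts: black, high
    dark=col.max(1)<90
    for sg in(-1,1):
        q=(z>.14)&(z<.150)&dark&(abs(s-sg*.085)<.02)&(abs(t)<.02)
        print('post',q.sum(),np.median(s[q]),s[q].min(),s[q].max(),np.median(t[q]),np.median(P[q],0))
    for lo in np.arange(-.05,.05,.004):
        q=(s>lo)&(s<lo+.004)&(abs(t-np.polyval(k,s))<.005)&(z>.115)&(z<.155)
        print(round(lo+.002,3),q.sum(),np.percentile(z[q],[50,90]).round(4) if q.any() else '',end=' | ')
    print()
    gr=(z>.15)&(z<.5)&(x>.4)&(y>-.3)&(abs(x)<1)
    gg=gr&(np.hypot(x-.5,y-.18)<.25); print('tall near',P[gg].min(0) if gg.any() else None, P[gg].max(0)if gg.any() else None, np.hypot(x[gg]-.5,y[gg]-.18).min() if gg.any() else '')
s=status.get_state(); print(quat(s['orientation']).as_matrix().round(3))
E
```

```text
scene rim [ 0.4255 -0.0994  0.0261] grip 68 0.1305 [ 0.4611 -0.0863  0.1306] ((461.03778076171875, -87.43523406982422), (11.476001739501953, 23.475643157958984), 19.786680221557617)
bar line [0.00096383 0.0030987 ] 255 yaw x axis deg 32.005194836281504 spread 0.0017030591754579171
  return _methods._mean(a, axis=axis, dtype=dtype,
  ret = ret.dtype.type(ret / rcount)
Traceback (most recent call last):
ValueError: zero-size array to reduction operation minimum which has no identity
```

```bash
python3 - <<'E' 2>&1
from fit import *
for n in ['scene','side']:
    P,c=load(n); x,y,z=P.T
    m=(z>.060)&(z<.078)&(np.hypot(x-.425,y+.0975)<.034)&~((x>.445))
    r=least_squares(lambda p:np.hypot(x[m]-p[0],y[m]-p[1])-p[2],[.425,-.0975,.027],loss='soft_l1',f_scale=.002).x
    g=(z>.125)&(z<.138)&(np.hypot(x-.462,y+.086)<.03)
    rect=cv2.minAreaRect((P[g][:,:2]*1000).astype(np.float32))
    print(n,'rim',r.round(4),'grip',g.sum(),np.median(z[g]).round(4),rect)
    a=np.array([.554,.1155]);b=np.array([.467,.255]);d=(b-a)/np.linalg.norm(b-a);nn=np.array([-d[1],d[0]]);o=(a+b)/2
    s=(P[:,:2]-o)@d; t=(P[:,:2]-o)@nn
    m=(z>.134)&(z<.146)&(abs(s)<.065)&(abs(t)<.012)
    k=np.polyfit(s[m],t[m],1); print('bar k',k,m.sum(),'yaw',np.degrees(np.arctan2(d[1],d[0])+np.arctan(k[0]))-90,'std',np.std(t[m]-np.polyval(k,s[m])),'z',np.percentile(z[m],[10,50,90]))
    tt=t-np.polyval(k,s)
    q=(z>.137)&(z<.152)&(abs(tt)>.004)&(abs(tt)<.009)&(abs(s)<.11)
    for sg in(-1,1):
        w=q&(s*sg>.05); print('post',w.sum(),np.percentile(s[w],[2,50,98]).round(4),np.percentile(z[w],[50,90]).round(4))
    for lo in np.arange(-.05,.05,.003):
        w=(s>lo)&(s<lo+.003)&(abs(tt)<.005)&(z>.115)&(z<.155)
        print(round(lo*1e3+1.5,1),w.sum(),np.percentile(z[w]*1e3,[50,90]).round(0) if w.any() else '',end=' | ')
    bd=(z>.010)&(z<.018)&(abs(s)<.13)&(tt<.06)&(tt>-.1)
    R2=cv2.minAreaRect((P[bd][:,:2]*1000).astype(np.float32)); print('\nboard',R2,'o',o,'nn',nn)
    gg=(z>.15)&(z<.5)&(np.hypot(x-.5,y-.18)<.3); print('tall near',P[gg].min(0),P[gg].max(0),P[gg][np.argmin(np.hypot(x[gg]-.5,y[gg]-.18))])
    u0,v0=(275,205) if n=='scene' else (225,125)
    u0,v0=(220,200) if n=='scene' else (215,125)
    cr=c['frame'][v0:v0+110,u0:u0+130,::-1]; cv2.imwrite(f'pics/bar_{n}.png',cv2.resize(cr,None,fx=6,fy=5,interpolation=cv2.INTER_CUBIC))
s=status.get_state(); print(quat(s['orientation']).as_matrix().round(3))
a=[cv2.imread(f'pics/bar_{n}.png') for n in('scene','side')]
cv2.imwrite('pics/bars.png',np.vstack([cv2.resize(i,(780,300)) for i in a]))
E
```

```text
scene rim [ 0.4255 -0.0994  0.0261] grip 68 0.1305 ((461.03778076171875, -87.43523406982422), (11.476001739501953, 23.475643157958984), 19.786680221557617)
bar k [0.00063131 0.00310156] 230 yaw 31.986142634229168 std 0.00170036172657916 z [0.13657294 0.13932208 0.14104348]
post 68 [-0.0969 -0.0849 -0.0764] [0.1449 0.1465]
post 87 [0.0724 0.0831 0.0932] [0.1446 0.1462]
-48.5 14 [136. 140.] | -45.5 12 [135. 140.] | -42.5 12 [136. 139.] | -39.5 14 [133. 140.] | -36.5 10 [138. 141.] | -33.5 9 [137. 140.] | -30.5 16 [133. 140.] | -27.5 13 [138. 140.] | -24.5 11 [135. 140.] | -21.5 15 [129. 141.] | -18.5 11 [138. 139.] | -15.5 14 [135. 141.] | -12.5 14 [130. 139.] | -9.5 8 [130. 131.] | -6.5 11 [127. 130.] | -3.5 10 [128. 132.] | -0.5 8 [129. 130.] | 2.5 10 [126. 131.] | 5.5 9 [130. 131.] | 8.5 11 [129. 131.] | 11.5 7 [130. 132.] | 14.5 9 [128. 140.] | 17.5 14 [137. 140.] | 20.5 10 [135. 140.] | 23.5 16 [132. 141.] | 26.5 12 [139. 141.] | 29.5 15 [135. 139.] | 32.5 13 [133. 140.] | 35.5 14 [133. 140.] | 38.5 13 [138. 141.] | 41.5 14 [135. 141.] | 44.5 13 [133. 139.] | 47.5 13 [135. 140.] |
[... 1056 characters left out ...]
25. 131.] | 5.5 7 [126. 131.] | 8.5 6 [127. 131.] | 11.5 7 [128. 131.] | 14.5 7 [130. 138.] | 17.5 14 [132. 139.] | 20.5 12 [134. 140.] | 23.5 10 [129. 140.] | 26.5 6 [133. 140.] | 29.5 12 [132. 140.] | 32.5 8 [128. 141.] | 35.5 8 [136. 140.] | 38.5 12 [127. 141.] | 41.5 9 [134. 139.] | 44.5 8 [129. 140.] | 47.5 7 [130. 139.] | 50.5 12 [129. 139.] | 
board ((499.1280212402344, 175.22537231445312), (96.18919372558594, 232.08721923828125), 32.08560562133789) o [0.5105  0.18525] nn [-0.84851048 -0.52917858]
tall near [ 0.61993599 -0.05092486  0.15009405] [0.75747421 0.09110661 0.35403191] [0.63263165 0.04511492 0.3199764 ]
[[-0.967  0.254 -0.001]
 [ 0.254  0.967 -0.002]
 [ 0.    -0.002 -1.   ]]
```

View pics/bar_side.png

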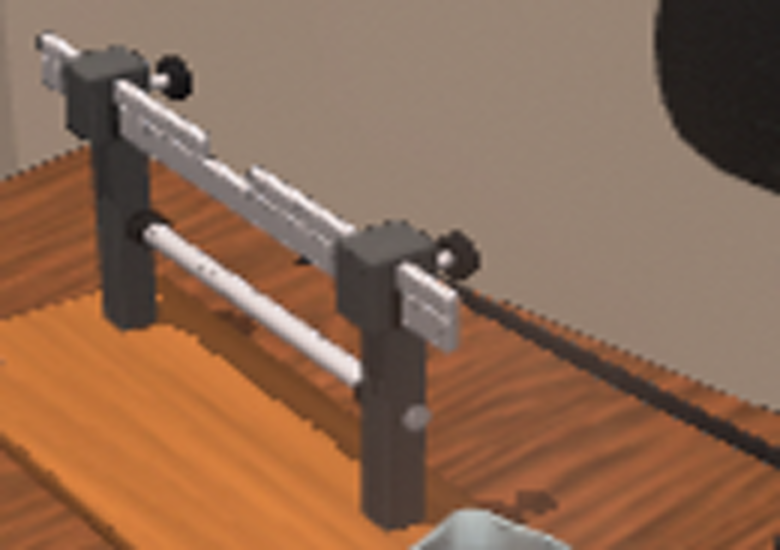

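The crop shows the notch between about (205,150) and (250,175). Depth from both cameras puts it at s ≈ -13 to +15 mm along the bar. I'll move above the cup and refine the bar centreline.

```bash
python3 -m handwheel '{"deltas": [[0.2,-0.65,-0.753,0,0],[0.2,-0.65,-0.753,0,0],[0.2,-0.65,-0.753,0,0],[0.2,-0.65,-0.753,0,0],[0.2,-0.65,-0.753,0,0],[0.2,-0.65,-0.753,0,0],[0.2,-0.65,-0.753,0,0],[0.2,-0.65,-0.753,0,0],[0.2,-0.65,-0.753,0,0],[0.2,-0.65,-0.753,0,0],[0.2,-0.65,-0.753,0,0],[0.2,-0.65,-0.753,0,0],[0.2,-0.65,-0.753,0,0],[0.2,-0.65,-0.753,0,0],[0.2,-0.65,-0.753,0,0],[0.2,-0.65,-0.753,0,0],[0.2,-0.65,-0.753,0,0],[0.2,-0.65,-0.753,0,0]]}'
python3 -m handwheel '{"deltas": [[0.2,0,0,0,0.943],[0.2,0,0,0,0.943],[0.2,0,0,0,0.943],[0.2,0,0,0,0.943],[0.2,0,0,0,0.943],[0.2,0,0,0,0.943],[0.2,0,0,0,0],[0.2,0,0,0,0]]}'
python3 - <<'E'
from fit import *
for n in ['scene','side']:
    P,c=load(n); x,y,z=P.T
    d=np.array([-.53,.848]);nn=-np.array([.848,.53]);o=np.array([.5079,.1836])
    s=(P[:,:2]-o)@d;t=(P[:,:2]-o)@nn
    for zl in(.1375,.1385,.1395):
        m=(z>zl)&(z<.143)&(abs(s)<.062)&(abs(t)<.012)&((s<-.02)|(s>.02)); print(n,zl,m.sum(),(np.percentile(t[m],[3,10,50,90,97])*1e3).round(2))
    nt=(z>.1285)&(z<.134)&(s>-.01)&(s<.012)&(abs(t)<.012); print('notch floor t',nt.sum(),(np.percentile(t[nt],[3,50,97])*1e3).round(2))
c=shot('wrist'); cv2.imwrite('pics/w1.png',c['frame'][:,:,::-1]); np.savez('pics/wrist1.npz',**c)
s=status.get_state(); M=quat(s['orientation']).as_matrix(); print(M.round(4).tolist(),s['tcp_pos'],s['finger_gap'],s['clock'],s['joint_pos'])
print('yaw y',np.degrees(np.arctan2(M[1,1],M[0,1])))
g=np.array([.4613,-.0874,.120]); print('tool delta/40mm',(M.T@(g-s['tcp_pos'])/.04).round(3))
E
```

```text
clock: 2.35
tcp_pos: [0.4612, -0.0883, 0.2496]
orientation: [-0.0, 0.128, 0.992, 0.0]
wrist_force: [0.7, 0.7, 0.3]
finger_gap: 0.0518
grip_force: 0.0
clock: 3.35
tcp_pos: [0.4609, -0.087, 0.2498]
orientation: [-0.0, 0.582, 0.813, 0.0]
wrist_force: [-0.2, 0.1, 0.3]
finger_gap: 0.0509
grip_force: 0.0
scene 0.1375 158 [-2.19 -1.88  0.25  2.72  3.27]
scene 0.1385 129 [-2.11 -1.8   0.34  2.67  3.06]
scene 0.1395 80 [-2.15 -1.75  0.45  2.07  2.85]
notch floor t 33 [-2.07  0.61  2.68]
side 0.1375 80 [-3.98 -3.19 -0.16  1.61  2.02]
side 0.1385 67 [-4.   -3.23 -0.6   1.56  1.94]
side 0.1395 55 [-3.86 -3.16 -0.62  1.53  1.7 ]
notch floor t 16 [-3.02 -0.1   1.93]
[[-0.3228, 0.9465, -0.0002], [0.9465, 0.3228, 0.0002], [0.0003, -0.0002, -1.0]] [ 0.46092757 -0.08702763  0.24984192] 0.051124911127550306 3.4 [-3.58080470e-01  1.08729952e-01 -2.13138156e-01  1.24924057e+00
  1.31364732e-04  8.84066631e-01]
yaw y 18.830213764892417
tool delta/40mm [-0.013  0.006  3.246]
```

View pics/w1.png

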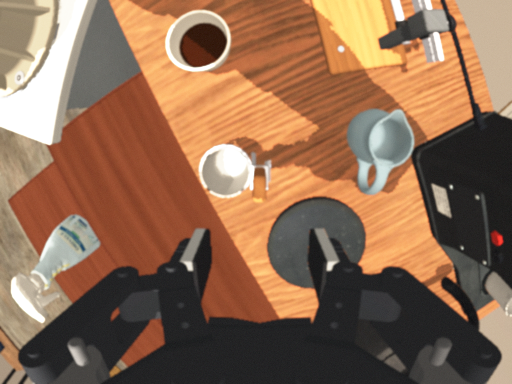

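The wrist view shows the grip at (258,195) centred between the open fingers (205 and 318), with nothing in the way. I'll descend and grip at 40 N.

```bash
python3 -m handwheel '{"deltas": [[0.2,0,0,0.6,0],[0.2,0,0,0.7,0],[0.2,0,0,0.7,0],[0.2,0,0,0.6,0],[0.2,0,0,0.4,0],[0.2,0,0,0.24,0],[0.2,0,0,0,0],[-0.4,0,0,0,0],[-0.6,0,0,0,0],[-0.8,0,0,0,0],[-1,0,0,0,0],[-1,0,0,0,0],[-1,0,0,0,0],[-1,0,0,0,0]]}' 40
python3 -m handwheel '{"deltas": [[-1,0,0,-0.2,0],[-1,0,0,-0.5,0],[-1,0,0,-0.6,0],[-1,0,0,-0.6,0],[-1,0,0,-0.5,0],[-1,0,0,-0.3,0],[-1,0,0,0,0],[-1,0,0,0,0]]}'
python3 - <<'E'
from fit import *
s=status.get_state(); M=quat(s['orientation']).as_matrix(); print(s['tcp_pos'],s['wrist_force'],s['ft_torque'],s['finger_gap'],s['clock'],s['joint_pos'])
for n in('scene','side'):
    c=shot(n); np.savez(f'pics/{n}1.npz',**c); P=cloud(c).reshape(-1,3); x,y,z=P.T
    z0=s['tcp_pos'][2]-.120
    m=(abs(z-z0-.069)<.008)&(np.hypot(x-.425,y+.0985)<.036)&(x<.445)
    r=least_squares(lambda p:np.hypot(x[m]-p[0],y[m]-p[1])-p[2],[.425,-.0985,.027],loss='soft_l1',f_scale=.002).x
    print(n,r.round(4),m.sum(),np.median(z[m])-z0,'in tool mm',(M.T@np.r_[r[:2]-s['tcp_pos'][:2],0]*1e3).round(1))
    cv2.imwrite(f'pics/s1_{n}.png',c['frame'][:,:,::-1])
E
```

```text
clock: 5.15
tcp_pos: [0.4614, -0.0873, 0.1212]
orientation: [0.001, 0.583, 0.813, 0.0]
wrist_force: [-1.6, -0.0, 6.7]
finger_gap: 0.0114
grip_force: 39.5
clock: 6.15
tcp_pos: [0.4605, -0.0869, 0.2275]
orientation: [-0.001, 0.583, 0.813, -0.0]
wrist_force: [0.1, 1.1, -2.6]
finger_gap: 0.0112
grip_force: 39.2
[ 0.46054036 -0.08685171  0.22749671] [ 0.06783891  1.11510345 -2.56469004] [-0.01014003 -0.05360808  0.00854552] 0.011171964127680706 6.15 [-3.58047564e-01  1.18087575e-01 -2.57760650e-01  1.19646336e+00
  1.80592742e-04  8.86221948e-01]
scene [ 0.4254 -0.0987  0.026 ] 139 0.06460503957110786 in tool mm [  0.1 -37.1   0. ]
side [ 0.4258 -0.0973  0.0258] 262 0.06439365421324283 in tool mm [  1.3 -36.2   0. ]
```

```bash
python3 - <<'E'
from fit import *
for n in('scene','side'):
  for t,z0 in(('0',0),('1',.2275-.120)):
    P,c=load(n,t); x,y,z=P.T
    m=(abs(z-z0-.069)<.008)&(np.hypot(x-.425,y+.0985)<.036)&(x<.445)
    print(n,t,np.percentile(z[m]-z0,[50,90,95,98]).round(4))
E
```

```text
scene 0 [0.0652 0.0689 0.0699 0.0704]
scene 1 [0.0646 0.0685 0.0691 0.0696]
side 0 [0.0648 0.0688 0.0693 0.0698]
side 1 [0.0644 0.0675 0.0679 0.0683]
```

View pics/s1_side.png

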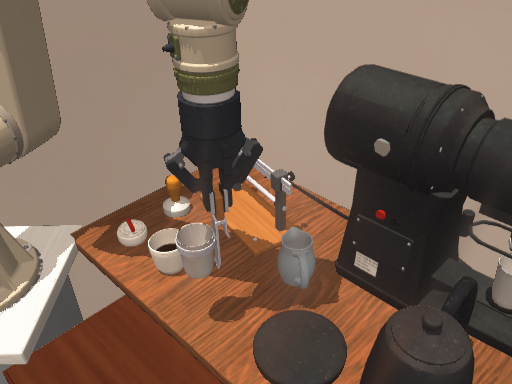

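The cup hangs upright in the grip with the offset it should have, about 121 mm from underside to TCP. I'll turn 13.2° to match the rack and then work out the carry.

```bash
python3 -m handwheel '{"deltas": [[-1,0,0,0,-0.4],[-1,0,0,0,-0.52],[-1,0,0,0,-0.4],[-1,0,0,0,0]]}'
cat > go.py <<'E'
from fit import *
def rel(tgt=None):
    s=status.get_state(); M=quat(s['orientation']).as_matrix(); p=np.array(s['tcp_pos'])
    X=np.array([.848,.53]);Y=np.array([-.53,.848]);o=np.array([.508,.1837])
    q=p[:2]-o; F=np.array(s['wrist_force'])
    print('t',round(s['clock'],2),'rack x,y mm',(np.r_[q@X,q@Y]*1e3).round(2),'z',(p[2]*1e3).round(2),'yaw',np.degrees(np.arctan2(M[1,1],M[0,1])).round(2),'F rack',np.r_[F[:2]@X,F[:2]@Y,F[2]].round(2),'T',np.round(s['ft_torque'],3),'gap',round(s['finger_gap']*1e3,2),'grip',round(s['grip_force'],1))
    if tgt is not None: print('units',(M.T@(np.array(tgt)-p)/.04).round(3))
E
python3 -c "
from go import *
rel([.507,.1841,.2275])"
```

```text
clock: 6.75
tcp_pos: [0.4607, -0.0869, 0.2277]
orientation: [-0.001, 0.486, 0.874, -0.0]
wrist_force: [0.4, -1.1, -3.0]
finger_gap: 0.0111
grip_force: 39.2
t 6.75 rack x,y mm [-183.58 -204.42] z 227.72 yaw 31.86 F rack [-0.22 -1.1  -3.03] T [ 0.071 -0.102 -0.032] gap 11.11 grip 39.2
units [5.144 4.561 0.008]
```

```bash
python3 -m handwheel '{"deltas": [[-1,0.2,0.18,0,0],[-1,0.4,0.35,0,0],[-1,0.5,0.443,0,0],[-1,0.5,0.443,0,0],[-1,0.5,0.443,0,0],[-1,0.5,0.443,0,0],[-1,0.5,0.443,0,0],[-1,0.5,0.443,0,0],[-1,0.5,0.443,0,0],[-1,0.5,0.443,0,0],[-1,0.34,0.3,0,0],[-1,0.2,0.187,0,0],[-1,0,0,0,0],[-1,0,0,0,0]]}' >/dev/null
python3 - <<'E'
from go import *
rel([.507,.1841,.2275])
im=[]
for n,(u,v) in(('scene',(215,130)),('side',(170,60))):
    c=shot(n); np.savez(f'pics/{n}2.npz',**c); im.append(cv2.resize(c['frame'][v:v+150,u:u+130,::-1],None,fx=3,fy=3,interpolation=cv2.INTER_CUBIC))
cv2.imwrite('pics/p2.png',np.hstack(im))
E
```

```text
t 8.5 rack x,y mm [-0.97  0.19] z 228.32 yaw 31.87 F rack [ 0.26  0.19 -3.06] T [ 0.035 -0.1   -0.041] gap 11.71 grip 39.2
units [0.017 0.008 0.021]
```

View pics/p2.png

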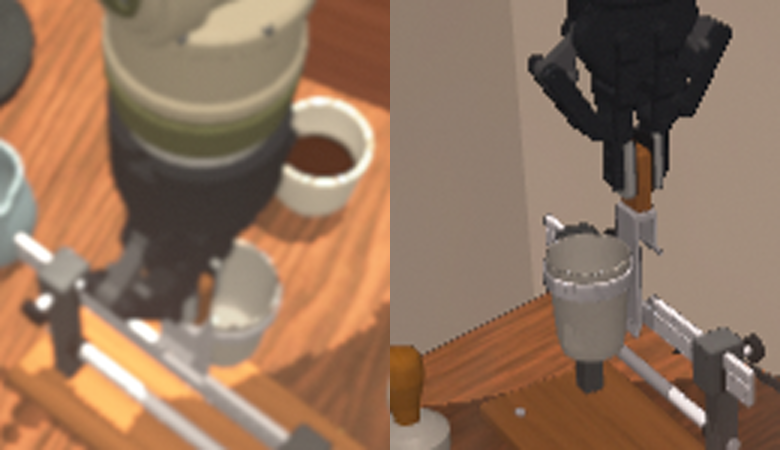

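The left panel shows the cup over the board in front of the bar. The right panel shows the hook at (635,215) above the bar with the lip on the far side. I'll lower in stages and watch the force.

```bash
python3 -m handwheel '{"deltas": [[-1,0.017,0.008,0.15,0],[-1,0,0,0.2,0],[-1,0,0,0.2,0],[-1,0,0,0.1,0],[-1,0,0,0.08,0],[-1,0,0,0.08,0],[-1,0,0,0.08,0]]}'|grep force; python3 -c "
from go import *
rel()"
python3 -m handwheel '{"deltas": [[-1,0,0,0.08,0],[-1,0,0,0.06,0],[-1,0,0,0.05,0],[-1,0,0,0.05,0],[-1,0,0,0,0]]}'|grep force; python3 -c "
from go import *
rel()"
```

```text
wrist_force: [-0.2, 0.1, -3.0]
grip_force: 39.2
t 9.47 rack x,y mm [-0.11  1.23] z 192.75 yaw 31.91 F rack [-0.13  0.14 -2.96] T [ 0.047 -0.043 -0.055] gap 11.34 grip 39.2
wrist_force: [0.3, 0.0, -2.9]
grip_force: 39.2
t 10.1 rack x,y mm [-0.31  1.29] z 183.06 yaw 31.9 F rack [ 0.3  -0.13 -2.92] T [ 0.097  0.025 -0.004] gap 11.43 grip 39.2
```

```bash
for i in 1; do python3 -m handwheel '{"deltas": [[-1,0,0,0.04,0],[-1,0,0,0.04,0],[-1,0,0,0.03,0],[-1,0,0,0.03,0],[-1,0,0,0,0]]}' >/dev/null; python3 -c "
from go import *
rel()"; python3 -m handwheel '{"deltas": [[-1,0,0,0.02,0],[-1,0,0,0.02,0],[-1,0,0,0,0]]}' >/dev/null; python3 -c "
from go import *
rel()"; done
```

```text
t 10.72 rack x,y mm [-0.29  1.28] z 177.49 yaw 31.91 F rack [ 0.08 -0.26 -3.33] T [ 0.078 -0.087  0.031] gap 11.19 grip 39.2
t 11.1 rack x,y mm [-0.24  1.28] z 175.95 yaw 31.91 F rack [ 0.34 -0.71 -2.67] T [ 0.034 -0.102 -0.046] gap 11.37 grip 39.2
```

```bash
for i in 1; do python3 -m handwheel '{"deltas": [[-1,0,0,0.025,0],[-1,0,0,0.025,0],[-1,0,0,0,0]]}' >/dev/null; python3 -c "
from go import *
rel()"; python3 -m handwheel '{"deltas": [[-1,0,0,0.02,0],[-1,0,0,0,0]]}' >/dev/null; python3 -c "
from go import *
rel()"; done
```

```text
t 11.47 rack x,y mm [-0.32  1.3 ] z 173.86 yaw 31.91 F rack [-0.5  -0.48 -3.78] T [ 0.04  -0.079 -0.008] gap 11.39 grip 39.2
t 11.72 rack x,y mm [-0.23  1.26] z 173.17 yaw 31.91 F rack [ 0.9   0.63 -3.71] T [ 0.039 -0.093 -0.008] gap 11.32 grip 39.2
```

There's no contact at hook height 137 mm, so it is already inside the notch. I'll keep going down slowly.

```bash
for i in 1; do python3 -m handwheel '{"deltas": [[-1,0,0,0.025,0],[-1,0,0,0.025,0],[-1,0,0,0.025,0],[-1,0,0,0.025,0],[-1,0,0,0,0]]}' >/dev/null; python3 -c "
from go import *
rel()"; python3 -m handwheel '{"deltas": [[-1,0,0,0.025,0],[-1,0,0,0.025,0],[-1,0,0,0,0]]}' >/dev/null; python3 -c "
from go import *
rel()"; done
```

```text
t 12.35 rack x,y mm [-0.32  1.29] z 169.08 yaw 31.9 F rack [-0.14  0.66 -2.57] T [ 0.049 -0.089  0.049] gap 11.22 grip 39.2
t 12.72 rack x,y mm [-0.31  1.28] z 167.07 yaw 31.91 F rack [ 1.18  0.7  -3.  ] T [-0.04  -0.005 -0.003] gap 11.25 grip 39.2
```

```bash
for i in 1; do python3 -m handwheel '{"deltas": [[-1,0,0,0.025,0],[-1,0,0,0,0]]}' >/dev/null; python3 -c "
from go import *
rel()"; python3 -m handwheel '{"deltas": [[-1,0,0,0.025,0],[-1,0,0,0,0]]}' >/dev/null; python3 -c "
from go import *
rel()";  python3 -m handwheel '{"deltas": [[-1,0,0,0.02,0],[-1,0,0,0,0]]}' >/dev/null; python3 -c "
from go import *
rel()"; done
```

```text
t 12.97 rack x,y mm [-0.15  1.22] z 166.25 yaw 31.91 F rack [-0.38 -0.02 -3.02] T [ 0.052 -0.103 -0.035] gap 11.25 grip 39.3
t 13.22 rack x,y mm [-0.11  1.2 ] z 165.64 yaw 31.91 F rack [-1.13  1.62  1.5 ] T [ 0.016  0.197 -0.001] gap 11.62 grip 39.8
t 13.47 rack x,y mm [-0.1   1.23] z 164.96 yaw 31.91 F rack [-0.74  0.47  5.22] T [-0.09   0.337 -0.001] gap 11.41 grip 40.3
```

Contact came at TCP z 166, so the hook underside sits at 130 mm, which is the notch floor. The hook is seated. I'll ease off the pressure, lower the grip force, then open the jaws in tiny steps so the −x pad lets the cup lean over.

```bash
python3 -m handwheel '{"deltas": [[-1,0,0,-0.01,0],[-1,0,0,-0.01,0],[-1,0,0,0,0],[-1,0,0,0,0]]}' 20 >/dev/null; python3 -c "
from go import *
rel()"; python3 -m handwheel '{"deltas": [[-0.76,0,0,0,0],[-0.74,0,0,0,0],[-0.73,0,0,0,0],[-0.72,0,0,0,0],[-0.71,0,0,0,0]]}' >/dev/null; python3 -c "
from go import *
rel()
c=shot('side'); np.savez('pics/side3.npz',**c)"
```

```text
t 13.97 rack x,y mm [-0.11  1.23] z 165.21 yaw 31.91 F rack [-1.31  0.14  3.01] T [ 0.025  0.141 -0.039] gap 11.48 grip 40.2
t 14.6 rack x,y mm [-0.65  1.28] z 164.85 yaw 31.9 F rack [-1.22 -1.53  1.23] T [-0.09   0.164 -0.026] gap 12.14 grip 1.3
```

```bash
python3 -m handwheel '{"deltas": [[-0.70,0,0,0,0],[-0.69,0,0,0,0],[-0.68,0,0,0,0],[-0.67,0,0,0,0],[-0.66,0,0,0,0],[-0.65,0,0,0,0]]}' >/dev/null; python3 -c "
from go import *
rel()"; python3 -m handwheel '{"deltas": [[-0.64,0,0,0,0],[-0.63,0,0,0,0],[-0.62,0,0,0,0],[-0.61,0,0,0,0],[-0.60,0,0,0,0],[-0.59,0,0,0,0]]}' >/dev/null; python3 - <<'E'
from go import *
rel()
im=[]
for n,(u,v) in(('scene',(215,150)),('side',(170,80))):
    c=shot(n); np.savez(f'pics/{n}4.npz',**c); im.append(cv2.resize(c['frame'][v:v+150,u:u+130,::-1],None,fx=3,fy=3,interpolation=cv2.INTER_CUBIC))
cv2.imwrite('pics/p4.png',np.hstack(im))
E
```

```text
t 15.4 rack x,y mm [-0.29  1.3 ] z 165.07 yaw 31.91 F rack [-2.17  0.08 -2.3 ] T [-0.125  0.182  0.018] gap 15.33 grip 0.6
t 16.15 rack x,y mm [-0.14  1.22] z 165.26 yaw 31.91 F rack [-0.63  0.5  -0.07] T [-0.036  0.167 -0.052] gap 17.19 grip 0.5
```

View pics/p4.png

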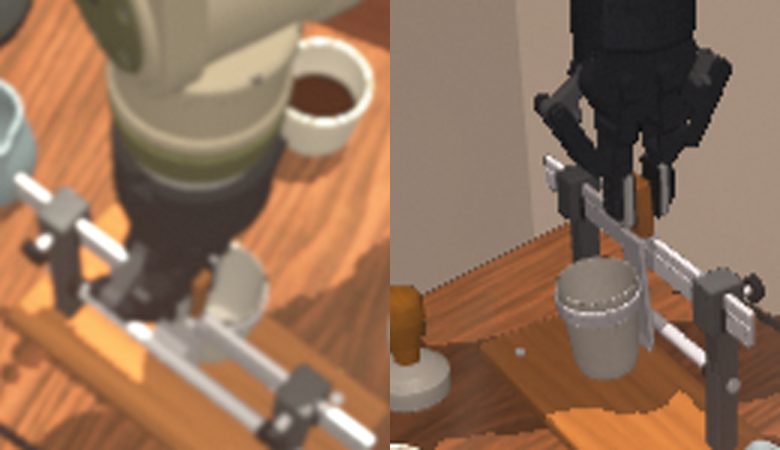

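The hook sits in the notch at (635,245) on the right. The grip leans on the −x pad (630,205) and the cup has started to tilt. I'll continue easing.

```bash
python3 -m handwheel '{"deltas": [[-0.58,0,0,0,0],[-0.57,0,0,0,0],[-0.56,0,0,0,0],[-0.55,0,0,0,0],[-0.54,0,0,0,0],[-0.53,0,0,0,0]]}' >/dev/null; python3 -c "
from go import *
rel()"; python3 -m handwheel '{"deltas": [[-0.52,0,0,0,0],[-0.51,0,0,0,0],[-0.50,0,0,0,0],[-0.49,0,0,0,0],[-0.48,0,0,0,0],[-0.47,0,0,0,0]]}' >/dev/null; python3 -c "
from go import *
rel()";python3 -m handwheel '{"deltas": [[-0.46,0,0,0,0],[-0.45,0,0,0,0],[-0.44,0,0,0,0],[-0.43,0,0,0,0],[-0.42,0,0,0,0],[-0.41,0,0,0,0],[-0.40,0,0,0,0]]}' >/dev/null; python3 - <<'E'
from go import *
rel()
for t in '234':
  pass
def tilt(t):
    # rim plane tilt & front wall from side cloud
    P,c=load('side',t); X=np.array([.848,.53]);Y=np.array([-.53,.848]);q=P[:,:2]-[.508,.1837]
    a=q@X;b=q@Y;z=P[:,2]
    m=(abs(b-.001)<.008)&(a>-.075)&(a<-.04)&(z>.055)&(z<.105)
    k=np.polyfit(z[m],a[m],1); print(t,'wall slope',k[0].round(3),m.sum(),'x at z=.06',(np.polyval(k,.06)*1e3).round(1))
c=shot('side'); np.savez('pics/side5.npz',**c)
for t in '345': tilt(t)
E
```

```text
t 17.0 rack x,y mm [-0.09  1.21] z 165.32 yaw 31.91 F rack [ 0.5  -0.15 -0.88] T [ 0.027  0.074 -0.061] gap 20.25 grip 0.0
t 17.75 rack x,y mm [-0.26  1.27] z 165.19 yaw 31.91 F rack [ 0.35 -0.69  0.13] T [ 0.008 -0.005 -0.015] gap 22.49 grip 0.0
t 18.62 rack x,y mm [-0.21  1.28] z 165.19 yaw 31.91 F rack [ 0.53 -0.63  0.53] T [-0.036  0.028 -0.003] gap 25.49 grip 0.0
3 wall slope -0.152 77 x at z=.06 -56.0
4 wall slope -0.214 73 x at z=.06 -50.2
5 wall slope -0.212 67 x at z=.06 -50.0
```

```bash
python3 - <<'E'
from go import *
def tilt(t,dz,n='side'):
    P,c=load(n,t); X=np.array([.848,.53]);Y=np.array([-.53,.848]);q=P[:,:2]-[.508,.1837]
    a=q@X;b=q@Y;z=P[:,2]-dz
    for h in (.012,):
        m=(abs(b-.001)<h)&(a>-.08)&(a<-.04)&(z>.055)&(z<.105)
        k=np.polyfit(z[m],a[m],1); print(n,t,'wall slope',k[0].round(3),m.sum(),'x at .06',(np.polyval(k,.06)*1e3).round(1))
c=shot('scene'); np.savez('pics/scene5.npz',**c)
for t,dz in(('2',.0632),('3',0),('4',0),('5',0)): tilt(t,dz)
c=dict(np.load('pics/side5.npz')); cv2.imwrite('pics/p5.png',cv2.resize(c['frame'][130:230,200:300,::-1],None,fx=6,fy=6,interpolation=cv2.INTER_CUBIC))
rel()
E
```

```text
side 2 wall slope -0.141 115 x at .06 -57.2
side 3 wall slope -0.162 113 x at .06 -55.0
side 4 wall slope -0.214 113 x at .06 -49.4
side 5 wall slope -0.223 103 x at .06 -49.2
t 18.73 rack x,y mm [-0.25  1.25] z 165.2 yaw 31.91 F rack [ 0.18  0.19 -0.6 ] T [-0.     0.043 -0.004] gap 25.74 grip 0.0
```

View pics/p5.png

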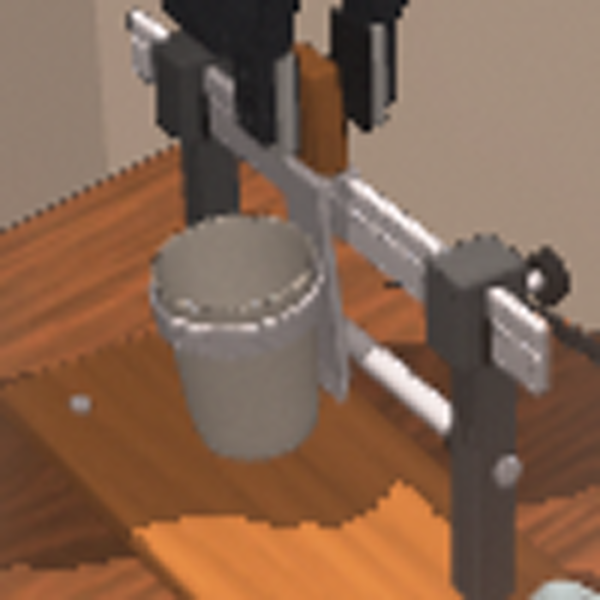

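The cup's plate (335,370) meets the rod, the hook is in the notch, and the tilt is about 0.08 rad. The grip is free of both pads with no force on them. I'll open a bit more, rise straight up and check.

```bash
python3 -m handwheel '{"deltas": [[-0.36,0,0,0,0],[-0.32,0,0,0,0],[-0.26,0,0,0,0],[-0.2,0,0,0,0],[-0.12,0,0,0,0],[-0.05,0,0,0,0],[-0.05,0,0,-0.05,0],[-0.05,0,0,-0.2,0],[-0.05,0,0,-0.4,0],[-0.05,0,0,-0.6,0],[-0.05,0,0,-0.6,0],[-0.05,0,0,-0.6,0],[-0.05,0,0,-0.3,0],[-0.05,0,0,0,0],[-0.05,0,0,0,0],[-0.05,0,0,0,0],[-0.05,0,0,0,0]]}'|head -2; python3 - <<'E'
from go import *
rel()
def tilt(t,n='side'):
    P,c=load(n,t); X=np.array([.848,.53]);Y=np.array([-.53,.848]);q=P[:,:2]-[.508,.1837]
    a=q@X;b=q@Y;z=P[:,2]
    m=(abs(b-.001)<.012)&(a>-.08)&(a<-.04)&(z>.055)&(z<.105)
    k=np.polyfit(z[m],a[m],1); print(t,'slope',k[0].round(3),'x',(np.polyval(k,.06)*1e3).round(1))
im=[]
for t in '67':
  for n,(u,v) in(('scene',(215,150)),('side',(190,100))):
    c=shot(n); np.savez(f'pics/{n}{t}.npz',**c); im.append(cv2.resize(c['frame'][v:v+150,u:u+130,::-1],None,fx=3,fy=3,interpolation=cv2.INTER_CUBIC))
  tilt(t)
cv2.imwrite('pics/p6.png',np.hstack(im[2:]))
E
```

```text
clock: 20.85
tcp_pos: [0.5068, 0.1846, 0.2745]
t 20.85 rack x,y mm [-0.55  1.37] z 274.48 yaw 31.91 F rack [ 0.68 -0.21 -0.72] T [-0.042  0.008  0.023] gap 40.33 grip 0.0
6 slope -0.227 x -48.8
7 slope -0.236 x -48.6
```

View pics/p6.png

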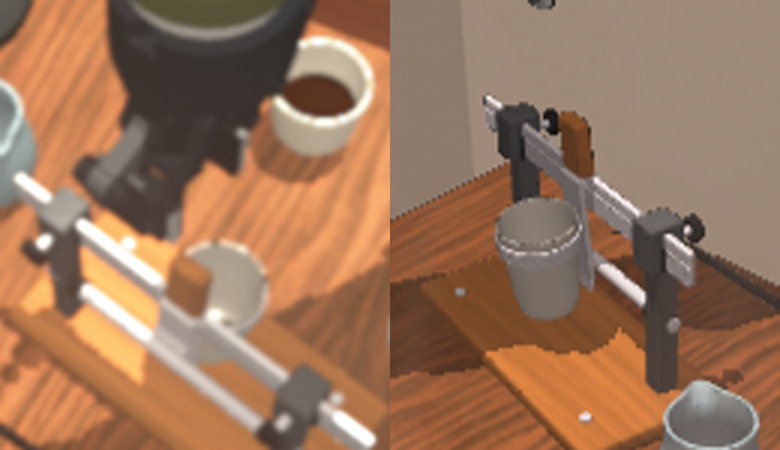

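The cup hangs still in the notch, leaning on the rod with the gripper well clear, and the jug hasn't moved. I'm handing in.

```bash
python3 -c "
from workcell import hand_in
print(hand_in())"
```

```text
the job is handed in; nothing more can be done
None
```

The cup is on the rack with its hook seated in the bar's notch and its plate leaning on the lower rod; it hung still after release, the milk jug was not touched, and I handed in at about 21 s with light contact forces (about 8 N).

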